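# Feed loose pistons through the gate of a feed tray, single file

### The arm

A 6-joint arm with a two-finger parallel gripper is mounted at the origin on a cart in front of the work surface, level with it; the furniture and walls round the work are solid. World frame = base frame: x ahead of the robot, y to its left, z up, the work surface at z = 0. Lengths are in mm, angles in rad, forces in N, time in s.
With the tool pointing down it reaches from about 375 to 900 mm from the base axis. Payload 3.1 kg.
Tool frame: the origin (TCP) lies midway between the tips of the shut fingers; the grasp point (between the pads) lies 19 mm behind it (arm.hold_point_z is the distance from the TCP to the grasp point, in mm); z points along the fingers, y is the direction in which the jaws open and shut (so a half turn about z gives the same grasp; the last joint's range is limited). The gripper opens to 87 mm and grips with 3 to 60 N. Pads are 19 mm wide; open, the fingers measure 117 mm over their backs; the gripper's body (75 mm by 190 mm) begins 51 mm behind the grasp point.
Start: joints at [0.956, 0.527, 1.433, -0, 1.181, -0.178], TCP at [264.359, 566.313, 222.548] pointing down, gripper open.
Joint ranges: [-3.08, 3.08], [-0.75, 2.2], [0.22, 2.44], [-1.43, 4.57], [0, 2.65], [-2.85, 2.85]. Speed limits (rad/s): [2.79, 2.79, 3.14, 3.14, 3.14, 3.14].

### API

Orientations are given as a unit quaternion [w, x, y, z].
In Python, from workcell import arm gives the robot as it stands.
- The arm moves only by the tool apply_moves, never from a script. Its argument "rows" is text: rows parted by semicolons, each of 7 numbers parted by spaces: the shift along the tool's x, y, z each as a share of 250 mm, from -1 to 1, then the turn, a rotation vector about the tool's x, y, z each as a share of 60 degrees, from -1 to 1, then the closure, from -1 (fully open) to 1 (shut). A call has 1 to 8 rows; each row shifts and turns the commanded pose from where the row before left it, along the tool's axes as they then stand; what a row does not reach is not made up. A row lasts 1/10 s, in which the tool goes at most 50 mm and 8.59 degrees, less where a joint would pass 70% of its speed; a pose out of reach is approached as far as the arm can. A call with a number of a shift or a turn outside -1 to 1 is refused whole. A call with a gripper value outside its range is refused whole. The fingers move at their own pace and stop on an object; "squeeze" is the grip in N (left out, the last holds). Time passes only in rows, so rows that do not move let the fingers close. It gives the time, the measured TCP pose, the force and the opening at its end, in the units of the state.
- arm.get_obs(): the state, without advancing time (a new reading comes with each control period).
- arm.grab_frame(name): name is "side" or "top"; returns (picture, depth): 480x640x3 uint8, blue, green, red; 480x640 float32, mm along the optical axis (not along the pixel's ray), 0 where there is no reading.
- arm.get_calibration(name): a dict with "fx", "fy", "cx", "cy" (pixels), "k1" (the pictures are not rectified: a ray, as slopes to the right and down, at radius r is drawn at 1 + k1 r^2 times it, then the intrinsics apply), "rvec" (rotation vector, rad) and "tvec" (3), from world to camera coordinates, as OpenCV has them. Camera axes: x right, y down, z forward; pixel columns grow to the right and rows downward; lengths in mm; the calibration is good to about 2 mm. A picture is of the moment at which its call begins. get_calibration takes no time and is no camera call.
- arm.finish_job(): hands the job in, once; it reports no verdict.
The state is a dict: "time_s": time; "qpos": joint angles; "qvel": joint speeds; "joint_torque": joint torques, N m; "tcp_pos": TCP position; "tcp_rot": TCP orientation; "force": force on the tool from outside, world axes, zero at the start; "torque": the same for the moment, N m; "width": finger opening in mm.
Only numpy, scipy, OpenCV 4.12 (cv2) and the standard library are available. Lean on these libraries where they do the work, as an engineer would, in place of code of your own. Each camera call takes 0.05 s, during which the arm holds its last target.

### The job

Using only the fingertips, push the three loose pistons in the pen of the feed tray through the narrow gate between the two yellow posts and into the slot behind it, until all three lie in the slot in single file, each wholly past the posts. Feed them one at a time, in any order: get each piston wholly past the gate before the next one goes into the funnel. Keep them flat on the tray floor, never lifting or tipping one, leave the parts beside the slot and the other things on the bench where they are, and move clear at the end.

Things in the scene. Friction and masses are not known exactly. Their poses are not given: they have to be found in the camera images.
- feed_tray: Fixed dark steel tray with low aluminium walls, open above. Origin: underside, midway between the yellow gate posts; x = feed direction (pen to slot), y left, z up. Floor top at z = 4 mm, wall tops at 16 mm, walls 6 mm thick. Posts 12 mm diameter, 18 mm high, at x = 0, y = +-30 mm. Ledges outside the slot walls (x 0 to 136, y +-30 to +-95 mm) carry other parts.
- pen (a point): Middle of the pen floor, at tray x = -130 mm, y = 0, z = 4 mm; axes as the tray's. Inside, in tray coordinates: pen from x = -190 mm (rear wall) to -70 mm, y = +-110 mm; then straight funnel walls run from (-70, +-110) to (0, +-24) mm, the gate.
- slot_end (a point): Foot of the yellow end stop that closes the slot, at tray x = 130 mm, y = 0, z = 4 mm; axes as the tray's. Gate and slot are 48 mm wide (y = +-24 mm); the slot runs from x = 0 to 130 mm. Three pistons in a row leave about 13 mm to spare; pushing one in pushes those ahead of it along.
- piston_a: A whitish metal piston: flat round disc with a black seal round its rim, 40 mm diameter (39 mm at the working rim), 14 mm thick, about 50 g, lying flat in the pen. Origin: centre of its underside, z up. Slides on the tray floor; not fixed.
- piston_b: A whitish metal piston: flat round disc with a black seal round its rim, 40 mm diameter (39 mm at the working rim), 14 mm thick, about 50 g, lying flat in the pen. Origin: centre of its underside, z up. Slides on the tray floor; not fixed.
- piston_c: A whitish metal piston: flat round disc with a black seal round its rim, 40 mm diameter (39 mm at the working rim), 14 mm thick, about 50 g, lying flat in the pen. Origin: centre of its underside, z up. Slides on the tray floor; not fixed.
- end_cap: Square machined end cap, 56x56x18 mm, on the ledge left of the slot (+y of the tray); leave it. Origin: centre of underside.
- elbow_fitting: Elbow push-in air fitting, brass hexagon, black body, blue ring, 24x15x30 mm tall, standing on the ledge right of the slot; leave it. Origin: underside.
- straight_fitting: Straight push-in air fitting, brass, black and blue, 15x15x42 mm tall, standing on the ledge right of the slot; leave it. Origin: centre of underside.
- tape_roll: Roll of black tape, 58 mm wide, 19 mm high, lying flat on the bench left of the tray; leave it. Origin: centre of underside.
- spanner: Open-ended spanner, 191 mm long, 6 mm thick, lying on the bench left of the tray along its own y axis; leave it. Origin: underside, near the middle.
- oil: Small white oil bottle with a yellow nozzle, 51 mm wide, 152 mm tall, standing on the bench left of the tray; leave it. Origin: centre of underside.
Mind the look-alikes: they are no part of the job. Leave any green or orange look-alike of the piston_b alone.

How it is judged (in metres and radians):
On the way, in this order (a step that is already met when the one before it is completed fails the run):
1. one piston is wholly past the gate while the other two are still well short of it ((((x of piston_a in the frame of feed_tray between 0.02 and 0.125 m and y of piston_a in the frame of feed_tray between -0.012 and 0.012 m and z of piston_a in the frame of feed_tray below 0.009 m) and x of each of piston_b, piston_c in the frame of feed_tray below -0.03 m) or ((x of piston_b in the frame of feed_tray between 0.02 and 0.125 m and y of piston_b in the frame of feed_tray between -0.012 and 0.012 m and z of piston_b in the frame of feed_tray below 0.009 m) and x of each of piston_a, piston_c in the frame of feed_tray below -0.03 m) or ((x of piston_c in the frame of feed_tray between 0.02 and 0.125 m and y of piston_c in the frame of feed_tray between -0.012 and 0.012 m and z of piston_c in the frame of feed_tray below 0.009 m) and x of each of piston_a, piston_b in the frame of feed_tray below -0.03 m))), for 0.2 s.
2. two pistons are wholly past the gate while the third is still well short of it (((x of piston_a in the frame of feed_tray below -0.03 m and (x of piston_b in the frame of feed_tray between 0.02 and 0.125 m and y of piston_b in the frame of feed_tray between -0.012 and 0.012 m and z of piston_b in the frame of feed_tray below 0.009 m) and (x of piston_c in the frame of feed_tray between 0.02 and 0.125 m and y of piston_c in the frame of feed_tray between -0.012 and 0.012 m and z of piston_c in the frame of feed_tray below 0.009 m)) or (x of piston_b in the frame of feed_tray below -0.03 m and (x of piston_a in the frame of feed_tray between 0.02 and 0.125 m and y of piston_a in the frame of feed_tray between -0.012 and 0.012 m and z of piston_a in the frame of feed_tray below 0.009 m) and (x of piston_c in the frame of feed_tray between 0.02 and 0.125 m and y of piston_c in the frame of feed_tray between -0.012 and 0.012 m and z of piston_c in the frame of feed_tray below 0.009 m)) or (x of piston_c in the frame of feed_tray below -0.03 m and (x of piston_a in the frame of feed_tray between 0.02 and 0.125 m and y of piston_a in the frame of feed_tray between -0.012 and 0.012 m and z of piston_a in the frame of feed_tray below 0.009 m) and (x of piston_b in the frame of feed_tray between 0.02 and 0.125 m and y of piston_b in the frame of feed_tray between -0.012 and 0.012 m and z of piston_b in the frame of feed_tray below 0.009 m)))), for 0.2 s.
At the end, for the whole second after the job is handed in: All three pistons lie flat and at rest on the floor of the slot, each with its whole disc past the gate posts (centre more than 20 mm past the line between the posts), and nothing touches the robot (x of piston_a in the frame of feed_tray between 0.02 and 0.125 m and y of piston_a in the frame of feed_tray between -0.012 and 0.012 m and z of each of piston_a, piston_b, piston_c in the frame of feed_tray below 0.009 m and x of piston_b in the frame of feed_tray between 0.02 and 0.125 m and y of piston_b in the frame of feed_tray between -0.012 and 0.012 m and x of piston_c in the frame of feed_tray between 0.02 and 0.125 m and y of piston_c in the frame of feed_tray between -0.012 and 0.012 m and angle between each of piston_a, piston_b, piston_c's own z axis and vertical below 0.1 rad and linear speed of each of piston_a, piston_b, piston_c below 0.01 m/s).
It fails at once if a piston is lifted (more than 8 mm) or tipped (more than about 17 degrees) (z of any of piston_a, piston_b, piston_c in the frame of feed_tray above 0.012 m or angle between any of piston_a, piston_b, piston_c's own z axis and vertical above 0.3 rad).
It fails at once if a part on the ledges beside the slot (end cap, fittings) is moved more than 15 mm or tipped (distance of any of end_cap, elbow_fitting, straight_fitting from where it was at the start of the episode above 0.015 m or angle between any of end_cap, elbow_fitting, straight_fitting's own z axis and vertical above 0.4 rad).
It fails at once if the tape, the spanner or the oil bottle is moved more than 15 mm or tipped (distance of any of tape_roll, spanner, oil from where it was at the start of the episode above 0.015 m or angle between any of tape_roll, spanner, oil's own z axis and vertical above 0.4 rad).
It also fails if it takes over 67 s, if anything falls off the work surface, if the arm or the gripper's body presses on something with over 40 N, if the wrist force passes 120 N, or if a joint passes its speed limit or range.

## Working session

There is one attempt and no reset: what is moved stays moved. The work goes in short steps, Python scripts to look and compute and a tool call to move; the robot and the scene stay as the last step left them, time stands still between calls to the robot, and variables do not carry over. Pictures are saved under pics/ and viewed, and the job is handed in when it is done.

Besides the shell and the picture viewer there is one more tool, called by a JSON object that holds its "method" and its "body", one argument or row to a line. apply_moves: Moves the arm, as the interface text tells. Shift numbers are shares of 250 mm and turn numbers shares of 60 degrees, none past 1 either way. Its arguments: {"type":"object","properties":{"rows":{"type":"string"},"squeeze":{"type":"number"}},"required":["rows"]}

```bash
mkdir -p pics; ls
cat > h.py <<'E'
import numpy as np,cv2
from workcell import arm
def shot(n,f):
    im,d=arm.grab_frame(n); cv2.imwrite('pics/'+f+'.png',im); np.save('pics/'+f+'.npy',d); return im,d
def px2w(n,u,v,z=None,depth=None):
    c=arm.get_calibration(n); R,_=cv2.Rodrigues(np.array(c['rvec'],float)); t=np.array(c['tvec'],float).ravel()
    x=(u-c['cx'])/c['fx'];y=(v-c['cy'])/c['fy']; a,b=x,y
    for _ in range(30):
        s=1+c['k1']*(a*a+b*b); a,b=x/s,y/s
    r=np.array([a,b,1.0])
    o=-R.T@t; dr=R.T@r
    if depth is None: depth=(z-o[2])/dr[2]
    return o+dr*depth
def w2px(n,p):
    c=arm.get_calibration(n); R,_=cv2.Rodrigues(np.array(c['rvec'],float)); t=np.array(c['tvec'],float).ravel()
    q=R@np.array(p,float)+t; a,b=q[0]/q[2],q[1]/q[2]; s=1+c['k1']*(a*a+b*b)
    return c['fx']*a*s+c['cx'],c['fy']*b*s+c['cy']
E
python3 - <<'E'
from h import *
print(arm.get_obs())
shot('top','t0');shot('side','s0')
for n in('top','side'):print(arm.get_calibration(n))
E
```

```text
pics
{'time_s': 0.0, 'qpos': array([ 9.55481918e-01,  5.28455400e-01,  1.43392424e+00, -5.18815909e-06,
        1.18136671e+00, -1.78512327e-01]), 'qvel': array([-0.0005153 , -0.00104904, -0.00079922,  0.00073085,  0.00089101,
       -0.00057119]), 'joint_torque': array([-1.64837929e-03, -4.40035379e+01, -1.76593351e+01,  6.31833239e-02,
        5.81951207e-02, -1.43095363e-04]), 'tcp_pos': array([263.9519965 , 565.71547398, 221.57126257]), 'tcp_rot': array([-4.14066996e-04,  2.16667835e-01,  9.76244790e-01, -9.94055771e-04]), 'force': array([-0.20182046,  0.57330623, -0.31119817]), 'torque': array([-0.06154079,  0.00335073, -0.02173482]), 'width': 86.8852877652344}
{'fx': 518.2554055902137, 'fy': 518.2554055902137, 'cx': 318.04557140240934, 'cy': 238.59726801099433, 'k1': -0.1532745008639024, 'rvec': array([ 2.00508326, -2.22524606,  0.2200532 ]), 'tvec': array([ -94.50874427,  542.43751698, 1073.76543734])}
{'fx': 440.3496787231013, 'fy': 440.3496787231013, 'cx': 317.5359795654114, 'cy': 244.1557774782445, 'k1': -0.07311987248384283, 'rvec': array([ 2.0820301 , -0.71457493,  0.36020722]), 'tvec': array([-526.29471126,  148.38441982,  701.56135698])}
```

View pics/t0.png

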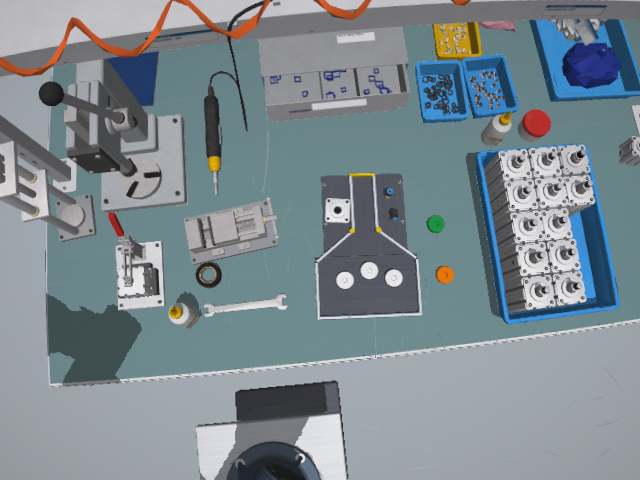

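View pics/s0.png

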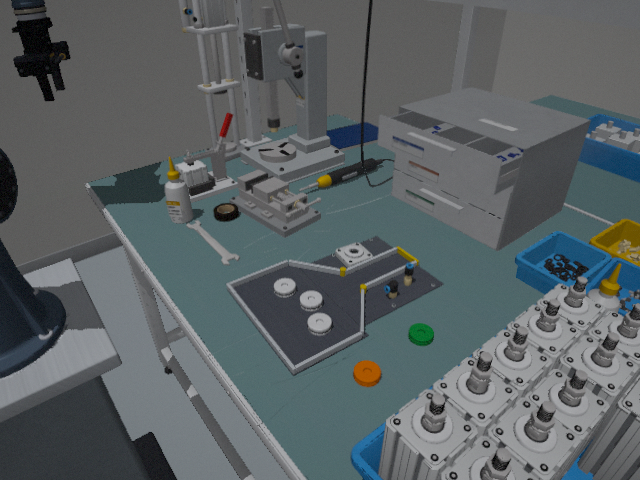

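Run:
```python
from h import *
im=cv2.imread('pics/t0.png');cv2.imwrite('pics/t0z.png',cv2.resize(im[165:325,300:460],None,fx=3.7,fy=3.7,interpolation=cv2.INTER_CUBIC))
im=cv2.imread('pics/s0.png');cv2.imwrite('pics/s0z.png',cv2.resize(im[225:385,220:450],None,fx=3.4,fy=3.4,interpolation=cv2.INTER_CUBIC))
print(w2px('top',[264,566,222]),w2px('side',[264,566,222]),w2px('top',[0,0,0]))
im=cv2.imread('pics/t0.png');hsv=cv2.cvtColor(im,cv2.COLOR_BGR2HSV)
roi=np.zeros(im.shape[:2],np.uint8);roi[170:325,312:425]=1
y=cv2.inRange(hsv,(20,120,120),(35,255,255))*roi
n,l,s,c=cv2.connectedComponentsWithStats(y)
for i in range(1,n):
  if s[i,4]>5: print('y',s[i],c[i],px2w('top',*c[i],z=18))
g=(cv2.inRange(hsv,(0,0,150),(180,60,255)))*roi
n,l,s,c=cv2.connectedComponentsWithStats(g)
for i in range(1,n):
  if s[i,4]>30: print('w',s[i],c[i],px2w('top',*c[i],z=18))
```

```text
(np.float64(-35.11646626979217), np.float64(392.3744979590931)) (np.float64(55.66913824668438), np.float64(94.1258037600744)) (np.float64(274.2691222571922), np.float64(489.8543189799158))
y [349 173  26   4  78] [361.46153846 174.29487179] [ 677.77096866 -266.56505286   18.        ]
y [376 227   6   6  25] [378.16 229.44] [ 543.98377965 -288.26504235   18.        ]
y [349 228   6   6  24] [351.75  230.375] [ 548.0478787 -228.5349532   18.       ]
w [373 175   6  53 143] [375.08391608 201.83216783] [ 608.89824859 -289.52320878   18.        ]
w [325 176  30  53 677] [340.46824225 208.19497784] [ 602.11641128 -209.0098522    18.        ]
w [315 231 108  94 712] [372.38061798 293.03089888] [ 402.60082365 -257.56378866   18.        ]
w [316 233  36  29 117] [333.09401709 247.02564103] [ 514.4405437  -182.46761419   18.        ]
w [361 262  17  17 239] [368.9665272  270.06276151] [ 454.24647267 -256.21429599   18.        ]
w [385 269  18  18 240] [393.55       277.62083333] [ 431.58365944 -308.67343745   18.        ]
w [336 272  18  17 246] [344.57723577 279.83739837] [ 438.24724392 -199.73769234   18.        ]
```

View pics/t0z.png

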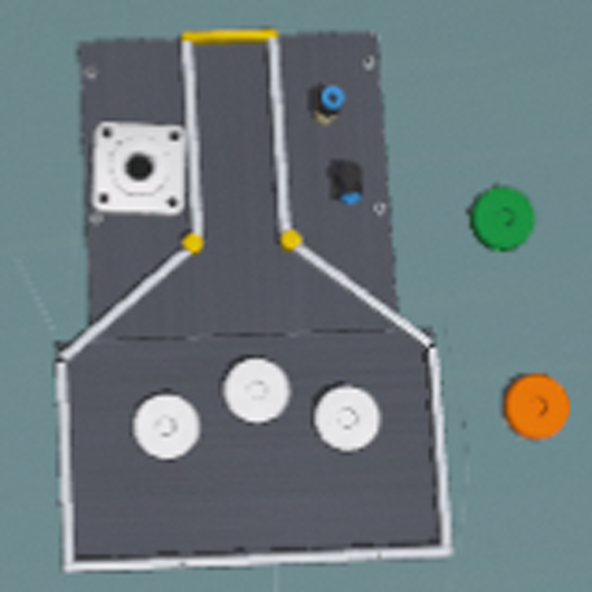

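View pics/s0z.png

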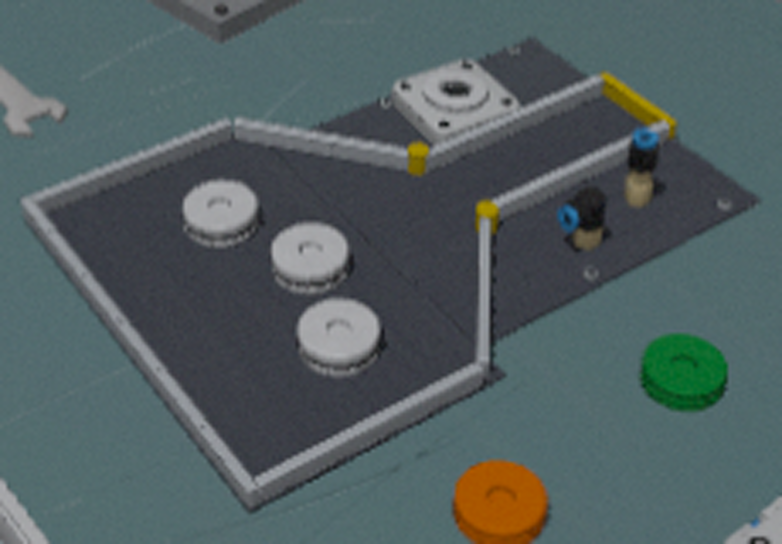

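```bash
cat >> h.py <<'E'
from scipy.spatial.transform import Rotation as Ro
YAW=np.radians(-3.65); O=np.array([546.0,-258.4])
ex=np.array([np.cos(YAW),np.sin(YAW)]); ey=np.array([-ex[1],ex[0]])
def w2t(p): d=np.array(p[:2])-O; return np.array([d@ex,d@ey])
def t2w(p): return O+p[0]*ex+p[1]*ey
def rot():
    q=arm.get_obs()['tcp_rot']; return Ro.from_quat([q[1],q[2],q[3],q[0]])
def st():
    o=arm.get_obs(); R=rot().as_matrix()
    print('t',round(o['time_s'],2),'tray',w2t(o['tcp_pos']).round(1),'z',o['tcp_pos'][2].round(1),'w',round(o['width'],1),'F',o['force'].round(1),
     'yangTray',round(np.degrees(np.arctan2(R[1,1],R[0,1])-YAW),2),'tilt',np.degrees(np.arccos(-R[2,2])).round(2),'q',o['qpos'].round(2))
def delta(tx,ty,z):
    o=arm.get_obs(); w=t2w((tx,ty)); d=np.array([w[0],w[1],z])-o['tcp_pos']
    s=rot().inv().apply(d)/250; print('to',(tx,ty,z),'share',s.round(3),'rows50',np.linalg.norm(s)/0.2)
def pistons(im):
    hsv=cv2.cvtColor(im,cv2.COLOR_BGR2HSV); roi=np.zeros(im.shape[:2],np.uint8);roi[170:325,312:425]=1
    g=cv2.inRange(hsv,(0,0,150),(180,60,255))*roi
    n,l,s,c=cv2.connectedComponentsWithStats(g)
    for i in range(1,n):
        if s[i,4]>100 and max(s[i,2:4])<30: 
            p=px2w('top',*c[i],z=18); print('blob',s[i,:5],'tray',w2t(p).round(1))
E
python3 - <<'E'
from h import *
im=cv2.imread('pics/s0.png');hsv=cv2.cvtColor(im,cv2.COLOR_BGR2HSV)
y=cv2.inRange(hsv,(20,120,100),(35,255,255));y[:, :320]=0;y[:240]=0;y[300:]=0;y[:,430:]=0
n,l,s,c=cv2.connectedComponentsWithStats(y)
for i in range(1,n):
  if s[i,4]>5: print(s[i],c[i],w2t(px2w('side',*c[i],z=11)))
pistons(cv2.imread('pics/t0.png'));st()
# side pistons top-centre estimates from zoomed view
for u,v in((221,202),(310,245),(339,327)):
  print(w2t(px2w('side',220+u/3.4,225+v/3.4,z=18)))
print([px2w('top',*p,z=h)for p,h in(((180,312),150),((209,274),19),((245,305),6))])
E
```

```text
[397 246  22  19 118] [406.38135593 254.77118644] [129.24330839  -3.05742775]
[340 267   6   9  46] [342.19565217 270.86956522] [-3.38460915 27.59147274]
[360 284   7   9  36] [362.52777778 286.80555556] [ -0.90849462 -29.34313124]
blob [361 262  17  17 239] tray [-91.7  -3.7]
blob [385 269  18  18 240] tray [-111.   -57.5]
blob [336 272  18  17 246] tray [-111.3   51.7]
t 0.1 tray [-333.9  804.6] z 221.7 w 87.4 F [ 0.9 -0.8 -0.3] yangTray 68.62 tilt 0.11 q [ 0.96  0.53  1.43  0.    1.18 -0.18]
[-114.31448272   46.83463012]
[-94.62886825  -7.07538154]
[-114.94784438  -62.75522874]
[array([392.2498335 , 135.99511811, 150.        ]), array([482.02050546,  99.88457402,  19.        ]), array([406.33135879,  26.40632147,   6.        ])]
```

{"method": "apply_moves", "body": {
  "rows": "0 0 0 0 0 -0.118 0.77; 0 0 0 0 0 -0.118 0.77; 0 0 0 0 0 -0.118 0.77; 0 0 0 0 0 0 0.77",
  "squeeze": 10
}}

```text
time_s: 0.5
tcp_pos: [264.1, 566.0, 222.0]
tcp_rot: [-0.0, 0.033, 0.999, -0.001]
force: [-0.1, 0.4, 0.4]
width: 62.7
```

Run:
```python
from h import *
st();delta(-130,500,222);delta(-130,-3.5,222)
```

```text
t 0.5 tray [-333.8  804.7] z 222.0 w 62.7 F [-0.1  0.4  0.4] yangTray 89.85 tilt 0.07 q [ 0.96  0.53  1.43 -0.    1.18 -0.55]
to (-130, 500, 222) share [-8.180e-01 -1.217e+00  1.000e-03] rows50 7.331793307800997
to (-130, -3.5, 222) share [-8.230e-01 -3.231e+00  3.000e-03] rows50 16.67061971723913
```

{"method": "apply_moves", "body": {
  "rows": "-0.103 -0.15 0 0 0 0 0.77;-0.103 -0.15 0 0 0 0 0.77;-0.103 -0.15 0 0 0 0 0.77;-0.103 -0.15 0 0 0 0 0.77;-0.103 -0.15 0 0 0 0 0.77;-0.103 -0.15 0 0 0 0 0.77;-0.103 -0.15 0 0 0 0 0.77;-0.103 -0.15 0 0 0 0 0.77"
}}

```text
time_s: 1.3
tcp_pos: [450.7, 251.7, 222.5]
tcp_rot: [-0.0, 0.035, 0.999, 0.0]
force: [0.4, -0.2, 0.3]
width: 11.0
```

{"method": "apply_moves", "body": {
  "rows": "0 -0.185 0 0 0 0 0.77;0 -0.185 0 0 0 0 0.77;0 -0.185 0 0 0 0 0.77;0 -0.185 0 0 0 0 0.77;0 -0.185 0 0 0 0 0.77;0 -0.185 0 0 0 0 0.77;0 -0.185 0 0 0 0 0.77;0 -0.185 0 0 0 0 0.77"
}}

```text
time_s: 2.1
tcp_pos: [425.2, -117.6, 222.6]
tcp_rot: [0.0, 0.035, 0.999, 0.0]
force: [2.0, 0.6, 0.0]
width: 10.1
```

Run:
```python
from h import *
st();delta(-130,-3.5,60)
```

```text
t 2.1 tray [-129.5  132.8] z 222.6 w 10.1 F [2.  0.6 0. ] yangTray 89.67 tilt 0.02 q [-0.52  0.28  1.87  0.    0.99 -2.03]
to (-130, -3.5, 60) share [-0.001 -0.545  0.651] rows50 4.243952699568956
```

{"method": "apply_moves", "body": {
  "rows": "0 -0.18 0 0 0 0 0.77;0 -0.18 0 0 0 0 0.77;0 -0.185 0.08 0 0 0 0.77;0 0 0.19 0 0 0 0.77;0 0 0.19 0 0 0 0.77;0 0 0.19 0 0 0 0.77;0 0 0 0 0 0 0.77"
}}

```text
time_s: 2.8
tcp_pos: [412.6, -248.0, 53.7]
tcp_rot: [-0.006, 0.035, 0.999, 0.006]
force: [-0.4, 0.8, 0.7]
width: 9.8
```

Run:
```python
from h import *
st();delta(-130,-3.5,12)
im,_=shot('top','t1');pistons(im);cv2.imwrite('pics/t1z.png',cv2.resize(im[165:325,300:460],None,fx=3.7,fy=3.7,interpolation=cv2.INTER_CUBIC))
im,_=shot('side','s1');cv2.imwrite('pics/s1z.png',cv2.resize(im[205:385,220:450],None,fx=3.3,fy=3.3,interpolation=cv2.INTER_CUBIC))
```

```text
t 2.8 tray [-133.8    1.9] z 53.7 w 9.8 F [-0.4  0.8  0.7] yangTray 89.67 tilt 0.97 q [-0.77  0.64  1.91  0.    0.61 -2.28]
to (-130, -3.5, 12) share [-0.018 -0.023  0.166] rows50 0.8439829732344775
```

View pics/t1z.png

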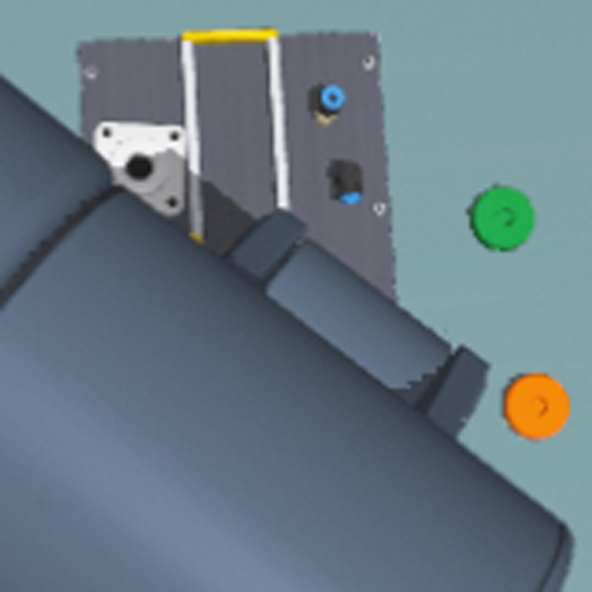

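View pics/s1z.png

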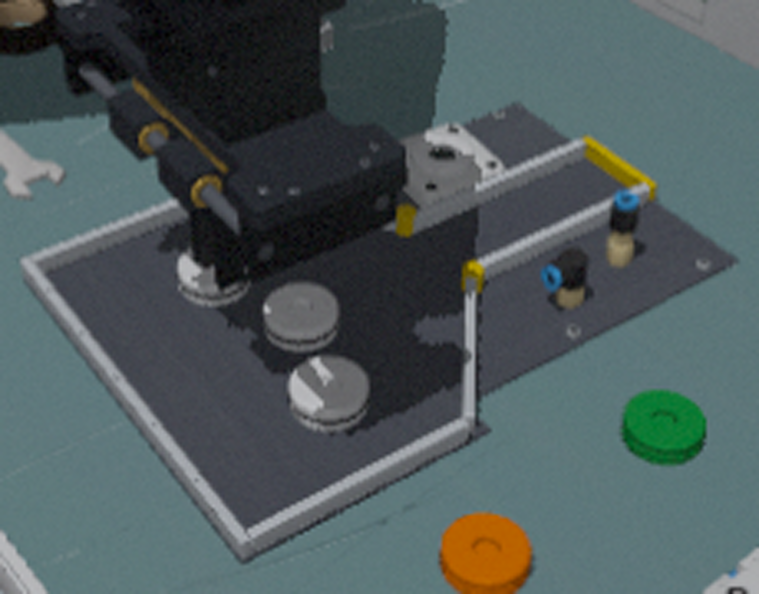

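Run:
```python
from h import *
o=arm.get_obs();
def s(p): u,v=w2px('side',p); return (u-220)*3.3,(v-205)*3.3
t=o['tcp_pos'];print(s(t),s([t[0],t[1],4]))
R=rot()
for y in(-20,20): print(s(t+R.apply([0,y,0])))
for x in(-9.5,9.5): print(s(t+R.apply([x,0,0])))
for c in ((37,95),(37,-95),(-37,95),(-37,-95)): print(c,s(t+R.apply([c[0],c[1],-70])))
```

```text
(np.float64(232.09474156027935), np.float64(259.961450056976)) (np.float64(237.12790531416348), np.float64(343.83569473945647))
(np.float64(253.48907912155528), np.float64(282.1982605235003))
(np.float64(211.51352904139284), np.float64(238.55579266717365))
(np.float64(248.68925062947457), np.float64(252.9752090680754))
(np.float64(215.30586039235024), np.float64(267.02738121931054))
(37, 95) (np.float64(63.69475882167075), np.float64(75.84136363616476))
(37, -95) (np.float64(266.4612171163126), np.float64(285.22697572181556))
(-37, 95) (np.float64(193.70326891020574), np.float64(32.117895478417545))
(-37, -95) (np.float64(413.26332445941614), np.float64(221.20230499447075))
```

{"method": "apply_moves", "body": {
  "rows": "0 0 0 0 0 0 0.77;0 0 0 0 0 0 0.77"
}}

```text
time_s: 3.1
tcp_pos: [418.4, -252.8, 63.3]
tcp_rot: [0.003, 0.033, 0.999, -0.002]
force: [-0.5, 0.0, -0.3]
width: 10.4
```

Run:
```python
from h import *
st();delta(-130,-3.5,10)
```

```text
t 3.1 tray [-127.7   -2.5] z 63.3 w 10.4 F [-0.5  0.  -0.3] yangTray 89.86 tilt 0.39 q [-0.77  0.62  1.91 -0.    0.61 -2.28]
to (-130, -3.5, 10) share [ 0.01  -0.003  0.213] rows50 1.0679215021903634
```

{"method": "apply_moves", "body": {
  "rows": "0.01 0 0.05 0 0 0 0.77;0 -0.003 0.05 0 0 0 0.77;0 0 0.04 0 0 0 0.77;0 0 0.03 0 0 0 0.77;0 0 0.02 0 0 0 0.77;0 0 0.01 0 0 0 0.77;0 0 0 0 0 0 0.77;0 0 0 0 0 0 0.77"
}}

```text
time_s: 3.9
tcp_pos: [414.2, -252.1, 10.2]
tcp_rot: [-0.0, 0.033, 0.999, -0.0]
force: [0.8, -0.3, 0.3]
width: 10.0
```

Run:
```python
from h import *
st();delta(-130,-3.5,10)
im,_=shot('side','s2');cv2.imwrite('pics/s2z.png',cv2.resize(im[205:385,220:450],None,fx=3.3,fy=3.3,interpolation=cv2.INTER_CUBIC))
st()
```

```text
t 3.9 tray [-131.9   -2.1] z 10.2 w 10.0 F [ 0.8 -0.3  0.3] yangTray 89.86 tilt 0.0 q [-0.78  0.72  1.93 -0.    0.49 -2.28]
to (-130, -3.5, 10) share [-0.008 -0.006  0.001] rows50 0.04846219008535442
t 3.95 tray [-131.9   -2.1] z 10.3 w 10.0 F [-0.4 -0.4 -0.4] yangTray 89.86 tilt 0.01 q [-0.78  0.72  1.93 -0.    0.49 -2.28]
```

View pics/s2z.png

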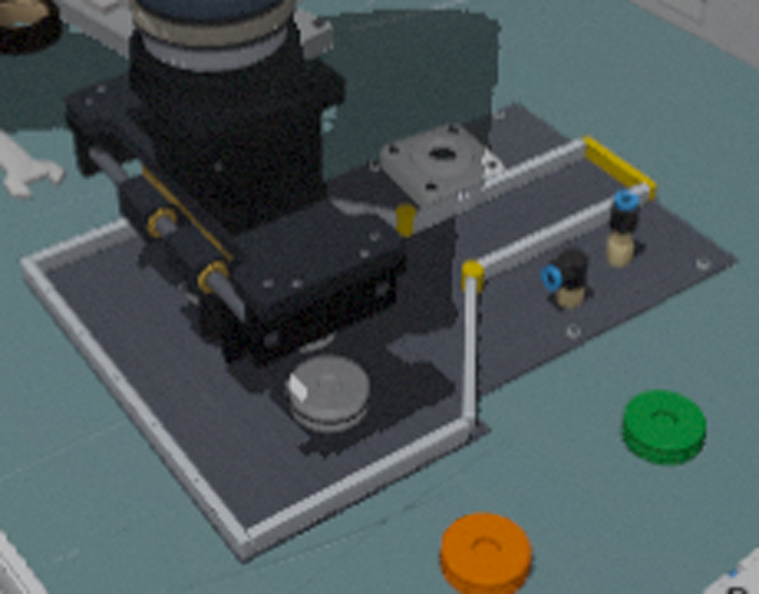

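{"method": "apply_moves", "body": {
  "rows": "-0.02 -0.006 0 0 0 0 0.77;-0.03 0 0 0 0 0 0.77;-0.03 0 0 0 0 0 0.77;-0.03 0.003 0 0 0 0 0.77;-0.03 0.003 0 0 0 0 0.77;-0.03 0.003 0 0 0 0 0.77;-0.03 0.003 0 0 0 0 0.77;-0.03 0.002 0 0 0 0 0.77"
}}

```text
time_s: 4.75
tcp_pos: [472.1, -253.6, 10.2]
tcp_rot: [-0.0, 0.033, 0.999, 0.0]
force: [-1.0, 0.6, 1.5]
width: 9.7
```

Run:
```python
from h import *
st();delta(-3,0,10)
im,_=shot('side','s3');cv2.imwrite('pics/s3z.png',cv2.resize(im[205:385,220:450],None,fx=3.3,fy=3.3,interpolation=cv2.INTER_CUBIC))
```

```text
t 4.75 tray [-74.    0.1] z 10.2 w 9.7 F [-1.   0.6  1.5] yangTray 89.88 tilt 0.02 q [-0.7   0.75  1.8  -0.    0.59 -2.21]
to (-3, 0, 10) share [-0.284  0.     0.001] rows50 1.4201676451581737
```

View pics/s3z.png

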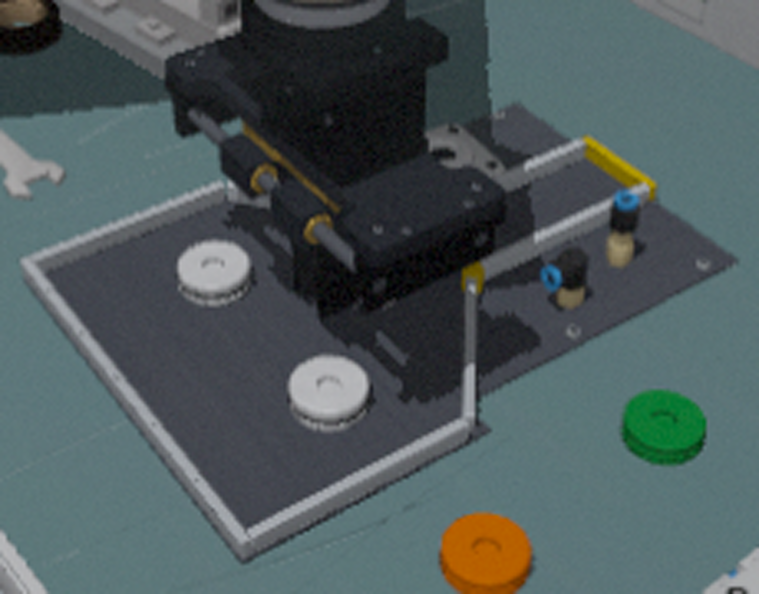

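{"method": "apply_moves", "body": {
  "rows": "-0.025 0 0 0 0 0 0.77;-0.025 0 0 0 0 0 0.77;-0.025 0 0 0 0 0 0.77;-0.025 0 0 0 0 0 0.77;-0.025 0 0 0 0 0 0.77;-0.02 0 0 0 0 0 0.77"
}}

```text
time_s: 5.4
tcp_pos: [508.6, -256.3, 10.2]
tcp_rot: [0.0, 0.033, 0.999, -0.0]
force: [-0.3, 0.1, 0.1]
width: 9.7
```

Run:
```python
from h import *
st();delta(-3,0,10)
im,_=shot('side','s4');cv2.imwrite('pics/s4z.png',cv2.resize(im[205:385,220:450],None,fx=3.3,fy=3.3,interpolation=cv2.INTER_CUBIC))
```

```text
t 5.4 tray [-37.5  -0.3] z 10.2 w 9.7 F [-0.3  0.1  0.1] yangTray 89.87 tilt 0.03 q [-0.66  0.77  1.71  0.    0.66 -2.17]
to (-3, 0, 10) share [-0.138  0.002  0.001] rows50 0.6896907302078483
```

View pics/s4z.png

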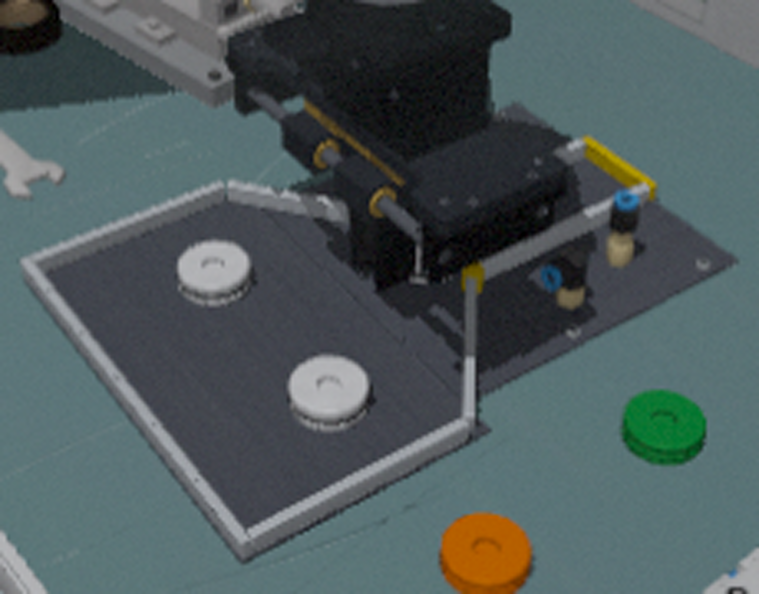

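{"method": "apply_moves", "body": {
  "rows": "-0.025 0 0 0 0 0 0.77;-0.025 0 0 0 0 0 0.77;-0.025 0 0 0 0 0 0.77;-0.02 0 0 0 0 0 0.77;-0.02 0 0 0 0 0 0.77;-0.02 0 0 0 0 0 0.77;-0.003 0 0 0 0 0 0.77;0 0 0 0 0 0 0.77"
}}

```text
time_s: 6.25
tcp_pos: [542.5, -258.5, 10.2]
tcp_rot: [0.0, 0.033, 0.999, -0.0]
force: [0.3, -0.1, 0.4]
width: 10.1
```

Run:
```python
from h import *
st();delta(-3,0,10)
im,_=shot('side','s5');cv2.imwrite('pics/s5z.png',cv2.resize(im[205:385,220:450],None,fx=3.3,fy=3.3,interpolation=cv2.INTER_CUBIC))
```

```text
t 6.25 tray [-3.4 -0.3] z 10.2 w 10.1 F [ 0.3 -0.1  0.4] yangTray 89.87 tilt 0.03 q [-0.63  0.79  1.63  0.    0.72 -2.14]
to (-3, 0, 10) share [-0.002  0.001  0.001] rows50 0.011939958374513096
```

View pics/s5z.png

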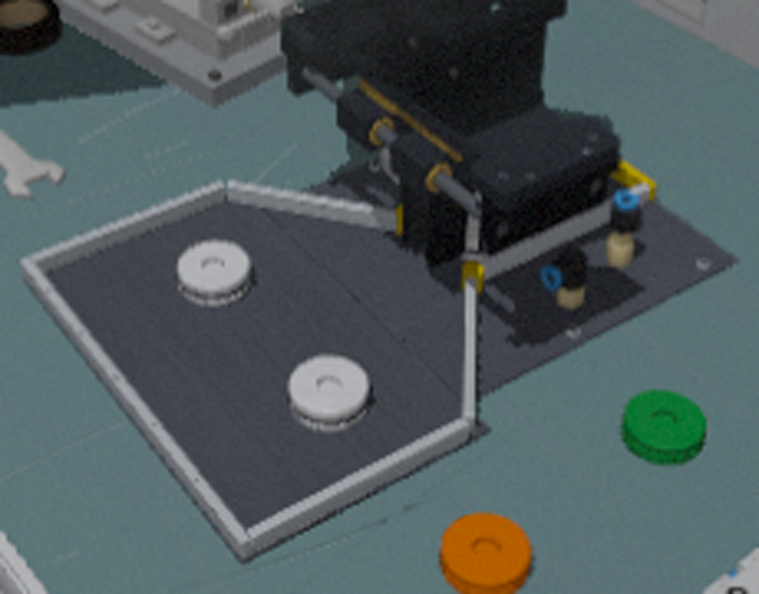

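{"method": "apply_moves", "body": {
  "rows": "-0.01 0 0 0 0 0 0.77;0 0 0 0 0 0 0.77;0.05 0 0 0 0 0 0.77;0.05 0 -0.05 0 0 0 0.77;0.05 0 -0.1 0 0 0 0.77;0.1 0.05 -0.05 0 0 0 0.77;0.1 0.1 0 0 0 0 0.77;0.1 0.05 0 0 0 0 0.77"
}}

```text
time_s: 7.1
tcp_pos: [434.3, -199.9, 61.6]
tcp_rot: [0.0, 0.033, 0.999, -0.0]
force: [-0.5, 0.5, -0.8]
width: 10.2
```

{"method": "apply_moves", "body": {
  "rows": "0.08 0.05 0 0 0 0.12 0.77;0 0 0 0 0 0.13 0.77;0 0 0 0 0 0.13 0.77;0 0 0 0 0 0.12 0.77;0 0 0 0 0 0 0.77;0 0 0 0 0 0 0.77"
}}

```text
time_s: 7.7
tcp_pos: [416.6, -187.7, 60.8]
tcp_rot: [0.0, 0.289, 0.957, -0.0]
force: [0.1, -0.3, -0.2]
width: 10.0
```

Run:
```python
from h import *
st();delta(-146,72,50);delta(-146,72,10)
im,_=shot('side','s6');cv2.imwrite('pics/s6z.png',cv2.resize(im[205:385,220:450],None,fx=3.3,fy=3.3,interpolation=cv2.INTER_CUBIC))
im,_=shot('top','t6');cv2.imwrite('pics/t6z.png',cv2.resize(im[165:325,300:460],None,fx=3.7,fy=3.7,interpolation=cv2.INTER_CUBIC));pistons(im)
```

```text
t 7.7 tray [-133.6   62.3] z 60.8 w 10.0 F [ 0.1 -0.3 -0.2] yangTray 60.0 tilt 0.05 q [-0.67  0.6   1.98 -0.    0.56 -1.65]
to (-146, 72, 50) share [0.062 0.009 0.043] rows50 0.381174381992116
to (-146, 72, 10) share [0.062 0.009 0.203] rows50 1.063583487119884
blob [386 269  17  18 217] tray [-111.1  -59.5]
```

View pics/s6z.png

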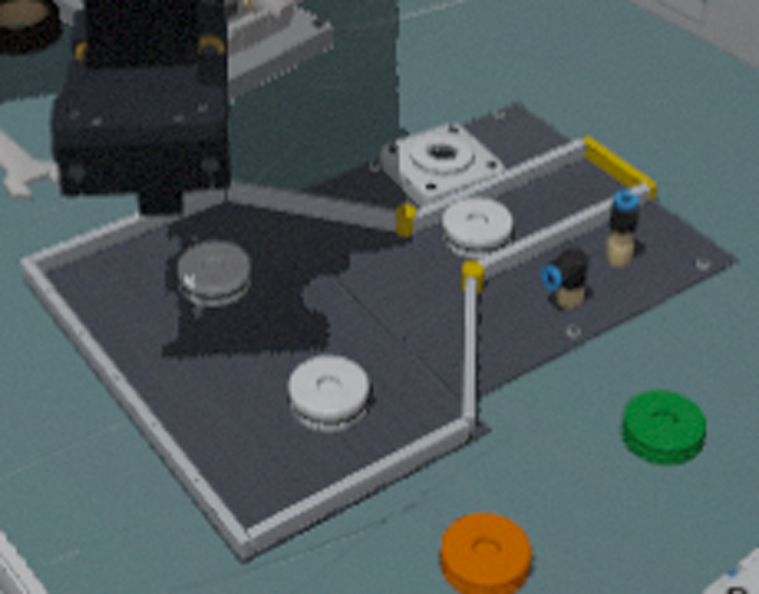

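View pics/t6z.png

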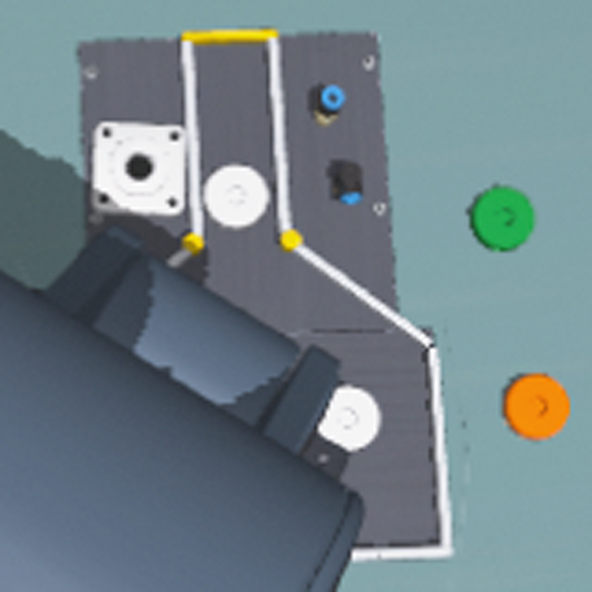

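{"method": "apply_moves", "body": {
  "rows": "0.03 0.004 0.02 0 0 0 0.77;0.032 0.005 0.04 0 0 0 0.77;0 0 0.05 0 0 0 0.77;0 0 0.04 0 0 0 0.77;0 0 0.03 0 0 0 0.77;0 0 0.02 0 0 0 0.77;0 0 0.002 0 0 0 0.77;0 0 0 0 0 0 0.77"
}}

```text
time_s: 8.6
tcp_pos: [405.1, -177.1, 9.6]
tcp_rot: [-0.0, 0.291, 0.957, -0.0]
force: [0.8, 0.4, -0.1]
width: 10.0
```

Run:
```python
from h import *
st();print(w2t(px2w('top',300+235/3.7,165+195/3.7,z=18)))
# piston in side vs tool line
R=rot().as_matrix(); o=arm.get_obs(); 
for p in((-111.3,51.7),):
  d=t2w(p)-o['tcp_pos'][:2]; print('piston in tool',d@R[:2,0],d@R[:2,1])
d=t2w((-62,24))-o['tcp_pos'][:2];
```

```text
t 8.6 tray [-145.8   72.2] z 9.6 w 10.0 F [ 0.8  0.4 -0.1] yangTray 59.87 tilt 0.0 q [-0.67  0.71  2.04 -0.    0.39 -1.65]
[28.48251309  1.64627121]
piston in tool -40.126560812870665 -0.3702538504028485
```

{"method": "apply_moves", "body": {
  "rows": "-0.02 0 0 0 0 0 0.77;-0.03 0 0 0 0 0 0.77;-0.03 0 0 0 0 0 0.77;-0.03 0 0 0 0 0 0.77;-0.03 0 0 0 0 0 0.77;-0.03 0 0 0 0 0 0.77;-0.03 0 0 0 0 0 0.77;-0.03 0 0 0 0 0 0.77"
}}

```text
time_s: 9.4
tcp_pos: [453.2, -209.2, 9.7]
tcp_rot: [-0.0, 0.291, 0.957, 0.0]
force: [-0.7, 0.9, 0.7]
width: 9.7
```

Run:
```python
from h import *
st()
im,_=shot('side','s7');cv2.imwrite('pics/s7z.png',cv2.resize(im[205:385,220:450],None,fx=3.3,fy=3.3,interpolation=cv2.INTER_CUBIC))
```

```text
t 9.4 tray [-95.7  43.1] z 9.7 w 9.7 F [-0.7  0.9  0.7] yangTray 59.87 tilt 0.02 q [-0.66  0.73  1.89 -0.    0.52 -1.64]
```

View pics/s7z.png

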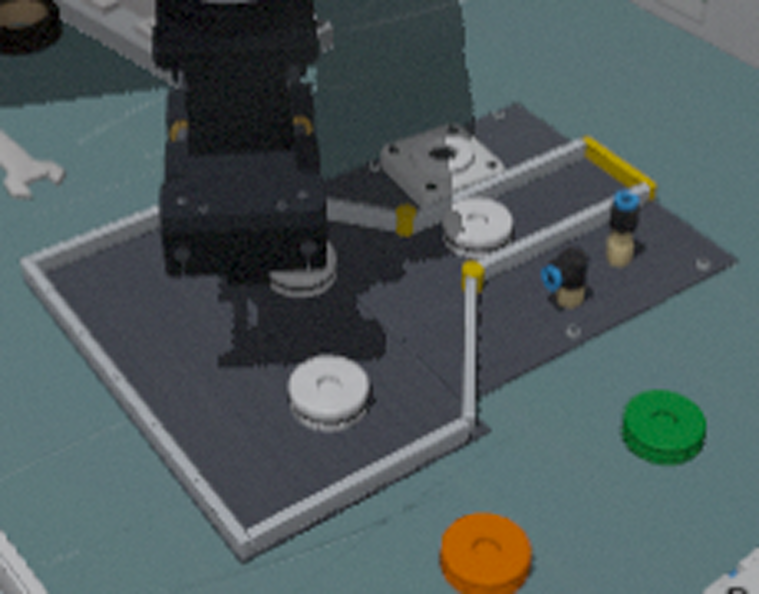

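{"method": "apply_moves", "body": {
  "rows": "-0.03 0 0 0 0 0 0.77;-0.03 0 0 0 0 0 0.77;-0.03 0 0 0 0 0 0.77;-0.03 0 0 0 0 0 0.77;-0.025 0 0 0 0 0 0.77;-0.01 0 0 0 0 0 0.77;0 0 0 0 0 0 0.77;0.04 0 0 0 0 0 0.77"
}}

```text
time_s: 10.25
tcp_pos: [477.7, -225.9, 9.8]
tcp_rot: [0.001, 0.291, 0.957, -0.0]
force: [0.0, 0.4, 0.7]
width: 9.8
```

{"method": "apply_moves", "body": {
  "rows": "0.04 0 0 0 0 0 0.77;0 0 0 0 0 -0.12 0.77;0 0 0 0 0 -0.13 0.77;0 0 0 0 0 -0.13 0.77;0 0 0 0 0 -0.12 0.77;0 0 0 0 0 0 0.77"
}}

```text
time_s: 10.85
tcp_pos: [467.1, -218.4, 9.7]
tcp_rot: [-0.001, 0.033, 0.999, 0.001]
force: [-0.5, -0.6, -0.7]
width: 10.1
```

Run:
```python
from h import *
st()
im,_=shot('side','s8');cv2.imwrite('pics/s8z.png',cv2.resize(im[205:385,220:450],None,fx=3.3,fy=3.3,interpolation=cv2.INTER_CUBIC))
im,_=shot('top','t8');cv2.imwrite('pics/t8z.png',cv2.resize(im[165:325,300:460],None,fx=3.7,fy=3.7,interpolation=cv2.INTER_CUBIC));pistons(im)
```

```text
t 10.85 tray [-81.3  34.9] z 9.7 w 10.1 F [-0.5 -0.6 -0.7] yangTray 89.85 tilt 0.1 q [-0.65  0.74  1.85 -0.    0.55 -2.16]
```

View pics/s8z.png

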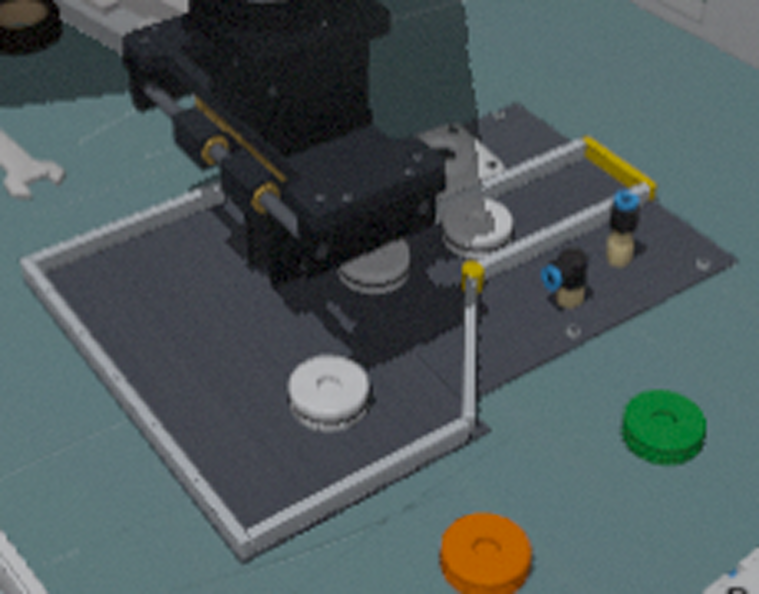

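View pics/t8z.png

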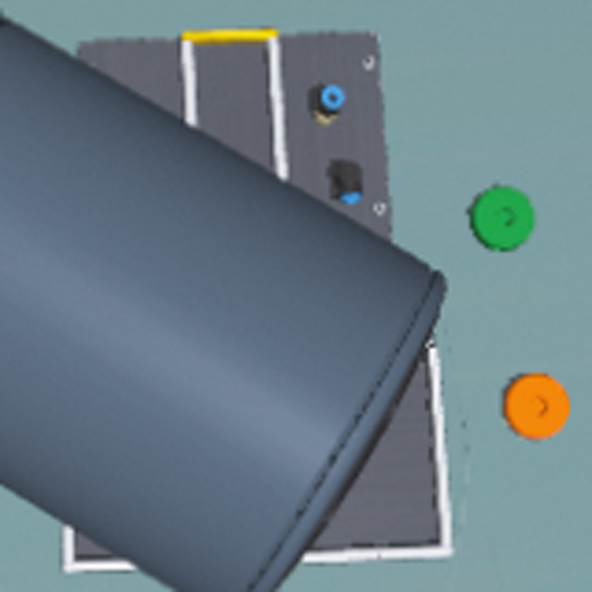

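Run:
```python
from h import *
for u,v in((371,251),(329,385),(478,223)): print(w2t(px2w('side',220+u/3.3,205+v/3.3,z=18)))
for y in (5,8,0):delta(-76,y,10)
```

```text
[-40.36597924   7.00913403]
[-115.57340141  -63.65180426]
[22.02142046 -6.88542097]
to (-76, 5, 10) share [-0.02  -0.118 -0.001] rows50 0.6000484656360214
to (-76, 8, 10) share [-0.02  -0.106 -0.001] rows50 0.5409422922226298
to (-76, 0, 10) share [-0.02  -0.138 -0.001] rows50 0.6988973389852008
```

{"method": "apply_moves", "body": {
  "rows": "0 0 0 0 0 0.12 0.77;0 0 0 0 0 0.13 0.77;0 0 0 0 0 0.13 0.77;0 0 0 0 0 0.12 0.77;-0.04 0 0 0 0 0 0.77;-0.03 0 0 0 0 0 0.77;-0.02 0 0 0 0 0 0.77;-0.02 0 0 0 0 0 0.77"
}}

```text
time_s: 11.75
tcp_pos: [491.6, -235.0, 9.7]
tcp_rot: [-0.0, 0.29, 0.957, 0.0]
force: [-0.8, 0.7, 1.0]
width: 10.2
```

{"method": "apply_moves", "body": {
  "rows": "-0.02 0 0 0 0 0 0.77;-0.02 0 0 0 0 0 0.77;-0.01 0 0 0 0 0 0.77;0 0 0 0 0 0 0.77;0 0 0 0 0 0 0.77"
}}

```text
time_s: 12.25
tcp_pos: [501.7, -241.7, 9.7]
tcp_rot: [0.0, 0.291, 0.957, -0.0]
force: [0.7, -0.3, -0.2]
width: 9.9
```

Run:
```python
from h import *
st()
o=arm.get_obs();R=rot().as_matrix(); print('disc pred',w2t(o['tcp_pos'][:2]-28.9*R[:2,0]))
im,_=shot('side','s9');cv2.imwrite('pics/s9z.png',cv2.resize(im[205:385,220:450],None,fx=3.3,fy=3.3,interpolation=cv2.INTER_CUBIC))
```

```text
t 12.25 tray [-45.3  13.8] z 9.7 w 9.9 F [ 0.7 -0.3 -0.2] yangTray 59.86 tilt 0.01 q [-0.65  0.76  1.75 -0.    0.63 -1.63]
disc pred [-20.29529217  -0.6982025 ]
```

View pics/s9z.png

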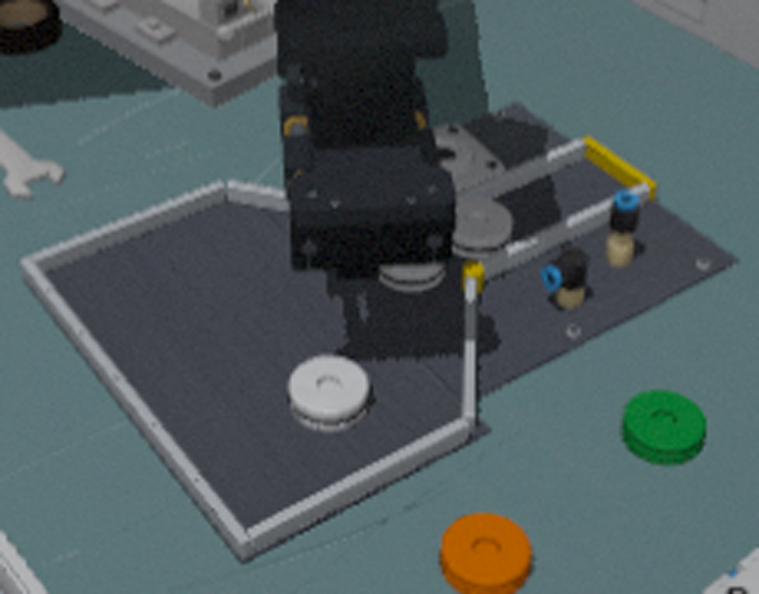

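{"method": "apply_moves", "body": {
  "rows": "0.04 0 0 0 0 0 0.77;0.06 0 0 0 0 0 0.77;0 0 0 0 0 -0.12 0.77;0 0 0 0 0 -0.13 0.77;0 0 0 0 0 -0.13 0.77;0 0 0 0 0 -0.12 0.77;0 0 0 0 0 0 0.77"
}}

```text
time_s: 13.0
tcp_pos: [480.0, -227.1, 9.7]
tcp_rot: [-0.0, 0.033, 0.999, 0.0]
force: [0.1, 1.1, 0.9]
width: 9.8
```

Run:
```python
from h import *
st();delta(-60,-0.3,10);delta(-2,0,10)
```

```text
t 13.0 tray [-67.8  27. ] z 9.7 w 9.8 F [0.1 1.1 0.9] yangTray 89.85 tilt 0.06 q [-0.65  0.75  1.81 -0.    0.58 -2.16]
to (-60, -0.3, 10) share [-0.032 -0.109 -0.001] rows50 0.5681268807997001
to (-2, 0, 10) share [-0.264 -0.107 -0.001] rows50 1.423251737098458
```

{"method": "apply_moves", "body": {
  "rows": "0 -0.05 0 0 0 0 0.77;0 -0.04 0 0 0 0 0.77;-0.01 -0.017 0 0 0 0 0.77;-0.025 0 0 0 0 0 0.77;-0.025 0 0 0 0 0 0.77;-0.025 0 0 0 0 0 0.77;-0.025 0 0 0 0 0 0.77;-0.025 0 0 0 0 0 0.77"
}}

```text
time_s: 13.8
tcp_pos: [513.0, -256.1, 9.6]
tcp_rot: [-0.001, 0.033, 0.999, 0.0]
force: [-2.0, 0.3, 0.9]
width: 10.3
```

{"method": "apply_moves", "body": {
  "rows": "-0.025 0 0 0 0 0 0.77;-0.025 0 0 0 0 0 0.77;-0.025 0 0 0 0 0 0.77;-0.025 0 0 0 0 0 0.77;-0.02 0 0 0 0 0 0.77;-0.01 0 0 0 0 0 0.77;0 0 0 0 0 0 0.77"
}}

```text
time_s: 14.5
tcp_pos: [545.9, -259.0, 9.7]
tcp_rot: [0.0, 0.033, 0.999, -0.0]
force: [0.1, 0.1, -0.3]
width: 9.9
```

Run:
```python
from h import *
st();delta(-2,0,10)
im,_=shot('side','s10');cv2.imwrite('pics/s10z.png',cv2.resize(im[205:385,220:450],None,fx=3.3,fy=3.3,interpolation=cv2.INTER_CUBIC))
```

```text
t 14.5 tray [-0.1 -0.7] z 9.7 w 9.9 F [ 0.1  0.1 -0.3] yangTray 89.87 tilt 0.06 q [-0.63  0.8   1.62  0.    0.72 -2.13]
to (-2, 0, 10) share [ 0.008  0.003 -0.001] rows50 0.04069716212240494
```

View pics/s10z.png

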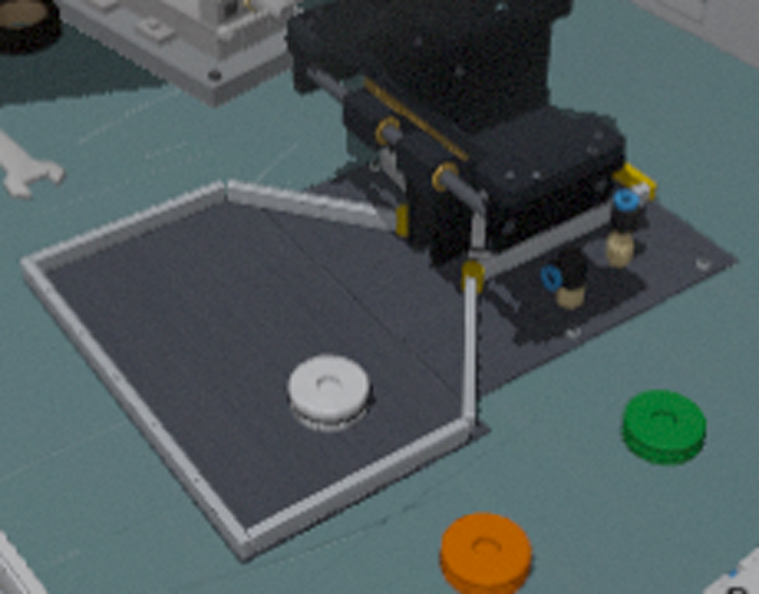

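{"method": "apply_moves", "body": {
  "rows": "0.05 0 0 0 0 0 0.77;0.05 0 -0.05 0 0 0 0.77;0.05 0 -0.1 0 0 0 0.77;0.1 -0.05 -0.05 0 0 0 0.77;0.1 -0.08 0 0 0 0 0.77;0.1 -0.08 0 0 0 0 0.77;0.08 -0.06 0 0 0 0 0.77;0.05 -0.04 0 0 0 0 0.77"
}}

```text
time_s: 15.35
tcp_pos: [393.5, -327.4, 60.8]
tcp_rot: [0.0, 0.034, 0.999, -0.0]
force: [-0.5, 0.1, 0.6]
width: 9.7
```

{"method": "apply_moves", "body": {
  "rows": "0 0 0 0 0 0.139 0.77;0 0 0 0 0 0.139 0.77;0 0 0 0 0 0.139 0.77;0 0 0 0 0 0.139 0.77;0 0 0 0 0 0.139 0.77;0 0 0 0 0 0.139 0.77;0 0 0 0 0 0.139 0.77;0 0 0 0 0 0.139 0.77"
}}

```text
time_s: 16.15
tcp_pos: [395.0, -326.6, 60.7]
tcp_rot: [0.0, 0.58, 0.815, -0.0]
force: [-1.5, 0.6, -0.3]
width: 10.2
```

{"method": "apply_moves", "body": {
  "rows": "0 0 0 0 0 0.139 0.77;0 0 0 0 0 0.139 0.77;0 0 0 0 0 0.139 0.77;0 0 0 0 0 0.139 0.77;0 0 0 0 0 0.139 0.77;0 0 0 0 0 0.139 0.77;0 0 0 0 0 0.139 0.77;0 0 0 0 0 0.139 0.77"
}}

```text
time_s: 16.95
tcp_pos: [395.0, -326.6, 60.7]
tcp_rot: [0.0, 0.932, 0.362, 0.0]
force: [0.3, -0.2, -0.7]
width: 10.0
```

{"method": "apply_moves", "body": {
  "rows": "0 0 0 0 0 0.139 0.77;0 0 0 0 0 0.137 0.77;0 0 0 0 0 0 0.77;0 0 0 0 0 0 0.77"
}}

```text
time_s: 17.35
tcp_pos: [395.1, -326.6, 60.3]
tcp_rot: [0.0, 0.974, 0.228, 0.0]
force: [-0.3, 0.4, -0.5]
width: 10.0
```

Run:
```python
from h import *
st();delta(-146,-78,50);delta(-146,-78,10)
im,_=shot('side','s11');cv2.imwrite('pics/s11z.png',cv2.resize(im[205:385,220:450],None,fx=3.3,fy=3.3,interpolation=cv2.INTER_CUBIC))
im,_=shot('top','t11');cv2.imwrite('pics/t11z.png',cv2.resize(im[165:325,300:460],None,fx=3.7,fy=3.7,interpolation=cv2.INTER_CUBIC));pistons(im)
```

```text
t 17.35 tray [-146.2  -77.7] z 60.3 w 10.0 F [-0.3  0.4 -0.5] yangTray -59.98 tilt 0.03 q [-0.91  0.64  1.84 -0.    0.66  0.2 ]
to (-146, -78, 50) share [0.    0.001 0.041] rows50 0.20662454326380877
to (-146, -78, 10) share [0.    0.001 0.201] rows50 1.0065164762952037
```

View pics/s11z.png

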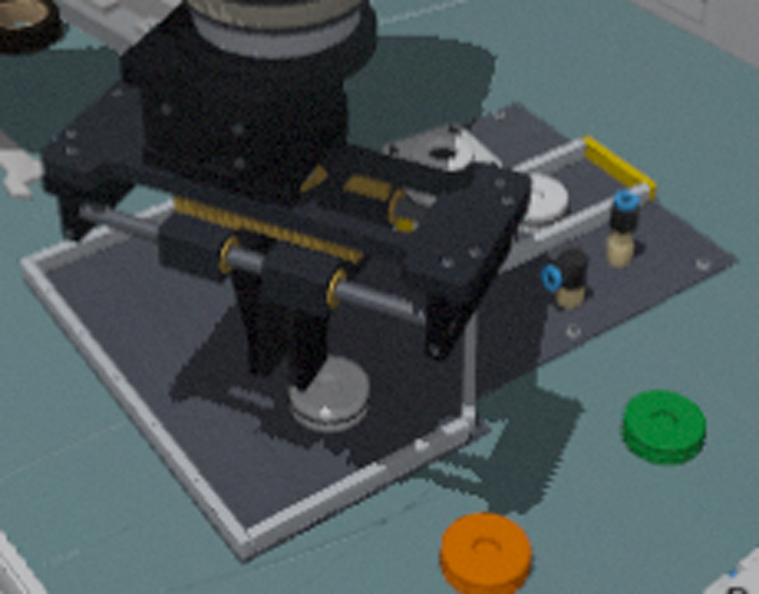

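View pics/t11z.png

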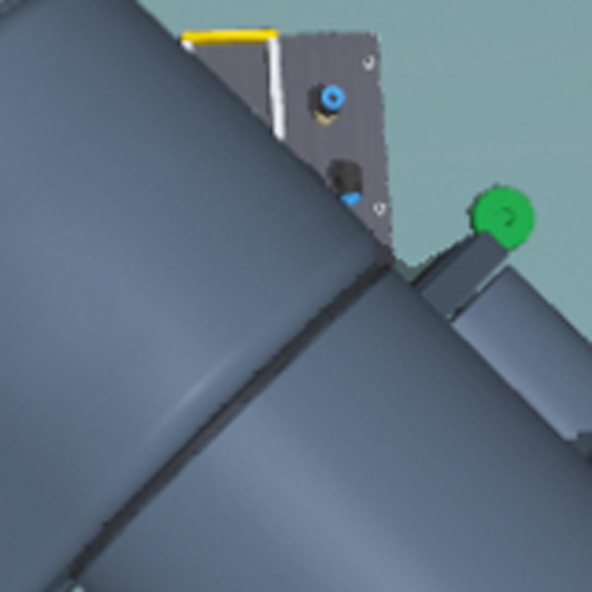

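{"method": "apply_moves", "body": {
  "rows": "-0.002 0.016 0.02 0 0 0 0.77;0 0 0.04 0 0 -0.083 0.77;0 0 0.05 0 0 0 0.77;0 0 0.04 0 0 0 0.77;0 0 0.03 0 0 0 0.77;0 0 0.02 0 0 0 0.77;0 0 0.002 0 0 0 0.77;0 0 0 0 0 0 0.77"
}}

```text
time_s: 18.25
tcp_pos: [396.7, -330.4, 9.1]
tcp_rot: [-0.0, 0.963, 0.269, -0.0]
force: [1.3, -0.9, -0.4]
width: 9.8
```

Run:
```python
from h import *
st()
o=arm.get_obs();R=rot().as_matrix(); d=t2w((-111,-57.8))-o['tcp_pos'][:2]; print(d@R[:2,0],d@R[:2,1])
im,_=shot('side','s12');cv2.imwrite('pics/s12z.png',cv2.resize(im[205:385,220:450],None,fx=3.3,fy=3.3,interpolation=cv2.INTER_CUBIC))
```

```text
t 18.25 tray [-144.4  -81.4] z 9.1 w 9.8 F [ 1.3 -0.9 -0.4] yangTray -55.17 tilt 0.01 q [-0.91  0.74  1.85 -0.    0.55  0.12]
40.85544509983726 -0.274262344082521
```

View pics/s12z.png

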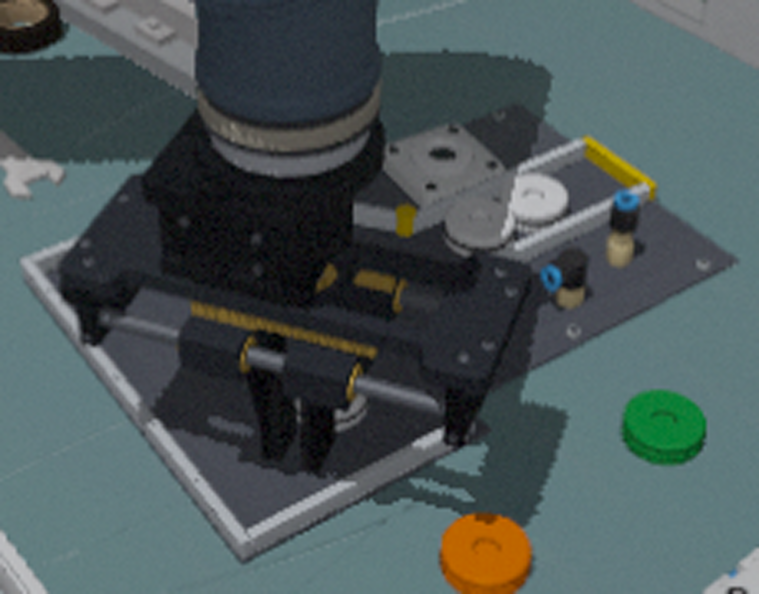

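{"method": "apply_moves", "body": {
  "rows": "0.02 0 0 0 0 0 0.77;0.03 0 0 0 0 0 0.77;0.03 0 0 0 0 0 0.77;0.03 0 0 0 0 0 0.77;0.03 0 0 0 0 0 0.77;0.03 0 0 0 0 0 0.77;0.03 0 0 0 0 0 0.77;0.03 0 0 0 0 0 0.77"
}}

```text
time_s: 19.1
tcp_pos: [446.4, -300.2, 9.2]
tcp_rot: [-0.0, 0.963, 0.269, -0.0]
force: [-1.1, -0.3, 0.6]
width: 9.9
```

Run:
```python
from h import *
st()
o=arm.get_obs();R=rot().as_matrix(); print('disc pred',w2t(o['tcp_pos'][:2]+28.9*R[:2,0]))
im,_=shot('side','s13');cv2.imwrite('pics/s13z.png',cv2.resize(im[205:385,220:450],None,fx=3.3,fy=3.3,interpolation=cv2.INTER_CUBIC))
```

```text
t 19.1 tray [-96.7 -48.1] z 9.2 w 9.9 F [-1.1 -0.3  0.6] yangTray -55.14 tilt 0.01 q [-0.8   0.75  1.8  -0.    0.59  0.23]
disc pred [-72.98223636 -31.56857686]
```

View pics/s13z.png

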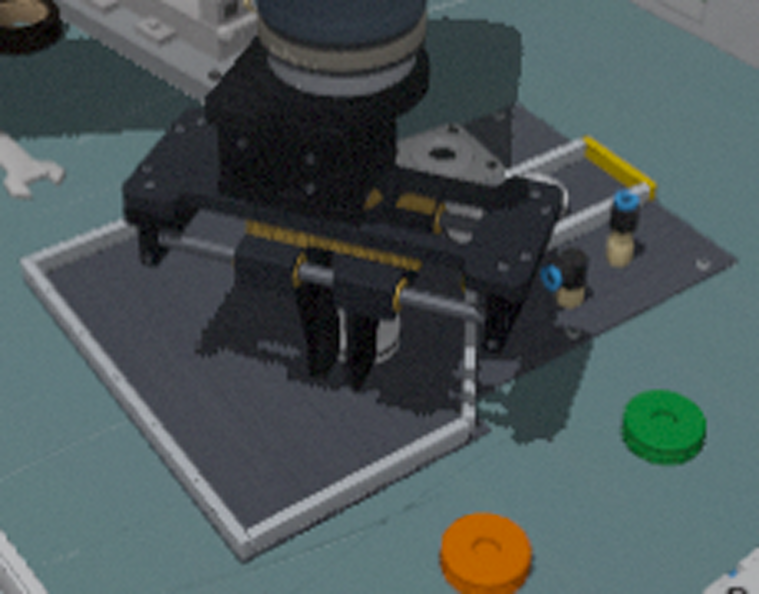

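Run:
```python
from h import *
o=arm.get_obs();R=rot();t=o['tcp_pos']
def s(p): u,v=w2px('side',p); return round((u-220)*3.3),round((v-205)*3.3)
for x in(-37,0,37):
  for h in(-70,-60,-50): print(x,h,s(t+R.apply([x,95,h])),w2t(t+R.apply([x,95,h])).round())
for h in (24,32): print(h, w2t(px2w('side',220+572/3.3,205+258/3.3,z=h)))
```

```text
-37 -70 (520, 355) [ -72. -147.]
-37 -60 (518, 372) [ -72. -147.]
-37 -50 (517, 388) [ -72. -147.]
0 -70 (541, 301) [ -41. -126.]
0 -60 (539, 318) [ -41. -126.]
0 -50 (538, 334) [ -41. -126.]
37 -70 (561, 252) [ -11. -104.]
37 -60 (559, 268) [ -11. -104.]
37 -50 (557, 284) [ -11. -104.]
24 [ 39.0771438  -63.93760667]
32 [ 32.03932062 -70.70845285]
```

{"method": "apply_moves", "body": {
  "rows": "0.03 0 0 0 0 0 0.77;0.03 0 0 0 0 0 0.77;0.03 0 0 0 0 0 0.77;0.03 0 0 0 0 0 0.77;0.03 0 0 0 0 0 0.77;0.025 0 0 0 0 0 0.77;0.015 0 0 0 0 0 0.77;0 0 0 0 0 0 0.77"
}}

```text
time_s: 19.95
tcp_pos: [487.1, -275.7, 9.2]
tcp_rot: [0.0, 0.963, 0.269, 0.0]
force: [0.3, -0.1, 0.2]
width: 10.3
```

Run:
```python
from h import *
st()
o=arm.get_obs();R=rot().as_matrix(); print('disc pred',w2t(o['tcp_pos'][:2]+28.9*R[:2,0]))
```

```text
t 19.95 tray [-57.7 -21.1] z 9.2 w 10.3 F [ 0.3 -0.1  0.2] yangTray -55.12 tilt 0.02 q [-0.71  0.77  1.74  0.    0.63  0.31]
disc pred [-34.00294359  -4.52895562]
```

{"method": "apply_moves", "body": {
  "rows": "0.015 0 0 0 0 0 0.77;0.01 0 0 0 0 0 0.77;0 0 0 0 0 0 0.77;-0.05 0 0 0 0 0 0.77;-0.06 0 0 0 0 0 0.77;0 0 0 0 0 0.117 0.77;0 0 0 0 0 0.117 0.77;0 0 0 0 0 0.117 0.77"
}}

```text
time_s: 20.75
tcp_pos: [466.8, -287.8, 9.2]
tcp_rot: [-0.0, 0.996, 0.085, -0.0]
force: [-0.1, 0.1, 0.1]
width: 9.9
```

{"method": "apply_moves", "body": {
  "rows": "0 0 0 0 0 0.117 0.77;0 0 0 0 0 0.113 0.77;0 0 0 0 0 0 0.77"
}}

```text
time_s: 21.05
tcp_pos: [467.1, -287.7, 9.2]
tcp_rot: [-0.0, 0.999, -0.033, -0.0]
force: [0.0, 0.1, -0.3]
width: 10.0
```

Run:
```python
from h import *
st();delta(-70,-0.5,10);delta(-3,0,10)
im,_=shot('side','s14');cv2.imwrite('pics/s14z.png',cv2.resize(im[205:385,220:450],None,fx=3.3,fy=3.3,interpolation=cv2.INTER_CUBIC))
```

```text
t 21.05 tray [-76.9 -34.3] z 9.2 w 10.0 F [ 0.   0.1 -0.3] yangTray -90.09 tilt 0.04 q [-0.76  0.76  1.77 -0.    0.61  0.88]
to (-70, -0.5, 10) share [ 0.027 -0.135 -0.003] rows50 0.6904108174908707
to (-3, 0, 10) share [ 0.295 -0.138 -0.003] rows50 1.6296972153527656
```

View pics/s14z.png

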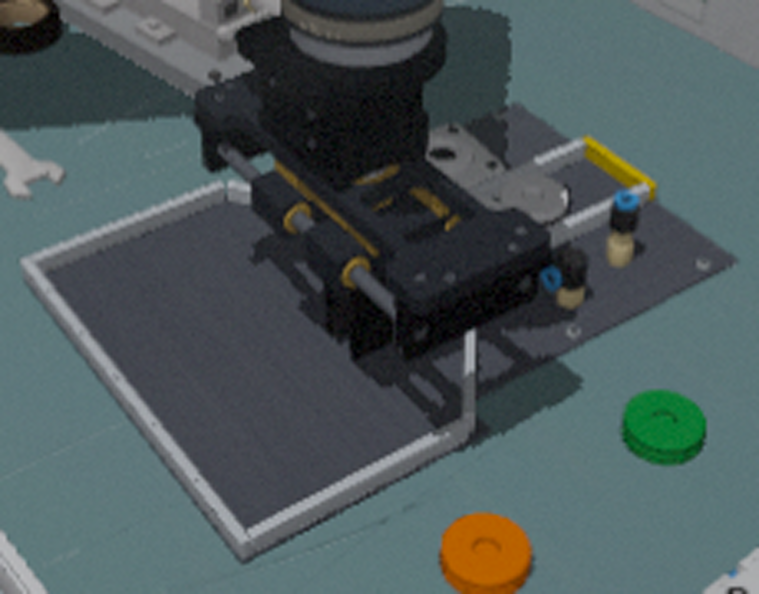

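{"method": "apply_moves", "body": {
  "rows": "0 -0.05 0 0 0 0 0.77;0 -0.05 0 0 0 0 0.77;0.01 -0.036 0 0 0 0 0.77;0.03 -0.002 0 0 0 0 0.77;0.03 0 0 0 0 0 0.77;0.025 0 0 0 0 0 0.77;0.025 0 0 0 0 0 0.77;0.025 0 0 0 0 0 0.77"
}}

```text
time_s: 21.9
tcp_pos: [507.3, -255.2, 9.2]
tcp_rot: [0.0, 0.999, -0.032, -0.0]
force: [0.4, 0.4, 1.0]
width: 9.9
```

Run:
```python
from h import *
st();delta(-3,0,10)
im,_=shot('side','s15');cv2.imwrite('pics/s15z.png',cv2.resize(im[205:385,220:450],None,fx=3.3,fy=3.3,interpolation=cv2.INTER_CUBIC))
```

```text
t 21.9 tray [-38.8   0.7] z 9.2 w 9.9 F [0.4 0.4 1. ] yangTray -90.02 tilt 0.01 q [-0.66  0.77  1.72 -0.    0.65  0.97]
to (-3, 0, 10) share [ 0.143  0.003 -0.003] rows50 0.7168283317914982
```

View pics/s15z.png

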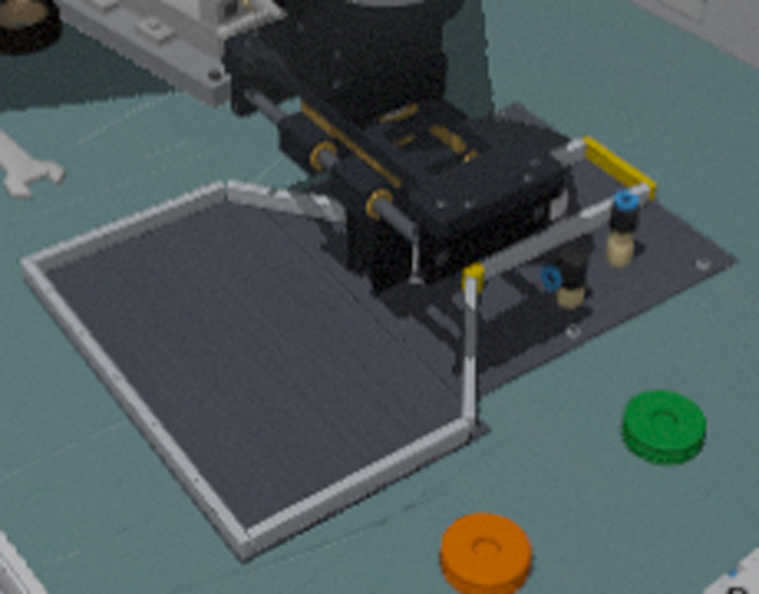

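{"method": "apply_moves", "body": {
  "rows": "0.025 0.002 0 0 0 0 0.77;0.025 0.002 0 0 0 0 0.77;0.025 0 0 0 0 0 0.77;0.02 0 0 0 0 0 0.77;0.02 0 0 0 0 0 0.77;0.02 0 0 0 0 0 0.77;0.01 0 0 0 0 0 0.77;0 0 0 0 0 0 0.77"
}}

```text
time_s: 22.75
tcp_pos: [543.7, -258.5, 9.2]
tcp_rot: [0.0, 0.999, -0.032, 0.001]
force: [-0.4, -0.2, -0.4]
width: 10.2
```

Run:
```python
from h import *
st();delta(-3,0,10)
im,_=shot('side','s16');cv2.imwrite('pics/s16z.png',cv2.resize(im[205:385,220:450],None,fx=3.3,fy=3.3,interpolation=cv2.INTER_CUBIC))
```

```text
t 22.75 tray [-2.3 -0.2] z 9.2 w 10.2 F [-0.4 -0.2 -0.4] yangTray -90.01 tilt 0.08 q [-0.63  0.8   1.63  0.    0.71  1.01]
to (-3, 0, 10) share [-0.003 -0.001 -0.003] rows50 0.021357380309011204
```

View pics/s16z.png

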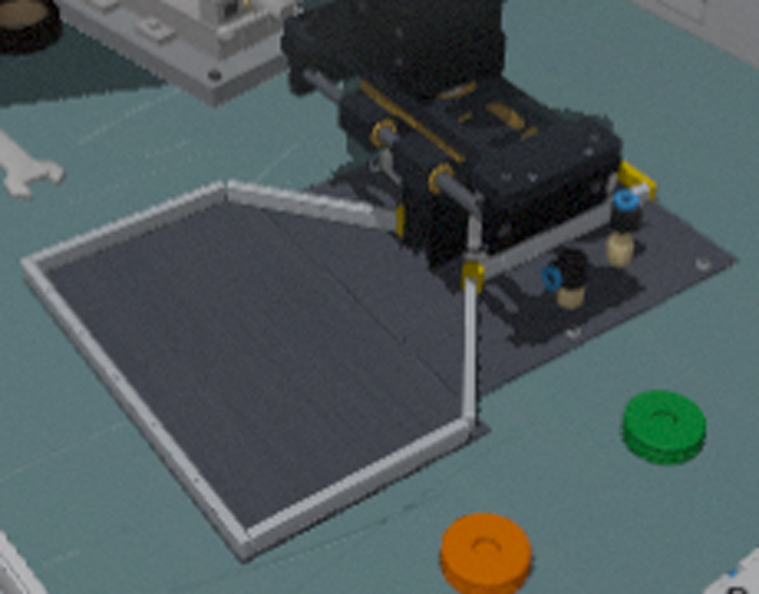

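{"method": "apply_moves", "body": {
  "rows": "-0.04 0 0 0 0 0 0.77;-0.05 0 0 0 0 0 0.77;-0.05 0 -0.05 0 0 0 0.77;-0.05 0 -0.1 0 0 0 0.77;-0.05 0 -0.15 0 0 0 0.77;-0.1 0 -0.15 0 0 0 0.77;-0.1 0 -0.15 0 0 0 0.77;-0.05 -0.1 -0.05 0 0 0 0.77"
}}

```text
time_s: 23.6
tcp_pos: [422.0, -228.4, 175.8]
tcp_rot: [0.003, 0.999, -0.034, 0.003]
force: [1.7, -0.1, -0.2]
width: 9.9
```

{"method": "apply_moves", "body": {
  "rows": "0 -0.15 0 0 0 0 0.77;0 -0.18 0 0 0 0 0.77;0 -0.18 0 0 0 0 0.77;0 -0.15 0 0 0 0 0.77;0 0 0 0 0 0 0.77;0 0 0 0 0 0 0.77"
}}

```text
time_s: 24.2
tcp_pos: [432.3, -60.3, 172.4]
tcp_rot: [0.0, 1.0, -0.031, 0.001]
force: [0.3, -0.1, -0.1]
width: 10.4
```

Run:
```python
from h import *
st()
im,_=shot('side','s17');cv2.imwrite('pics/s17z.png',cv2.resize(im[205:385,220:450],None,fx=3.3,fy=3.3,interpolation=cv2.INTER_CUBIC))
im,_=shot('top','t17');cv2.imwrite('pics/t17z.png',cv2.resize(im[165:325,300:460],None,fx=3.7,fy=3.7,interpolation=cv2.INTER_CUBIC));pistons(im)
```

```text
t 24.2 tray [-126.1  190.5] z 172.4 w 10.4 F [ 0.3 -0.1 -0.1] yangTray -89.9 tilt 0.07 q [-0.4   0.36  1.94 -0.    0.84  1.24]
```

View pics/s17z.png

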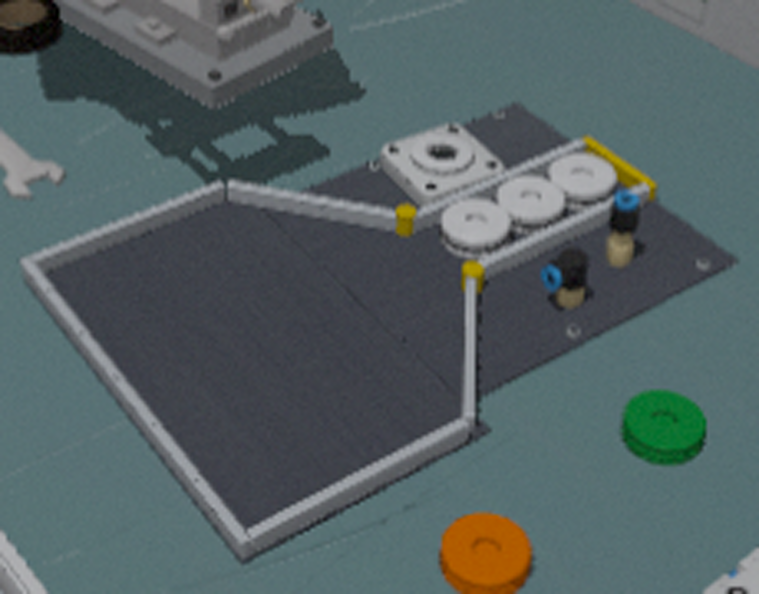

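View pics/t17z.png

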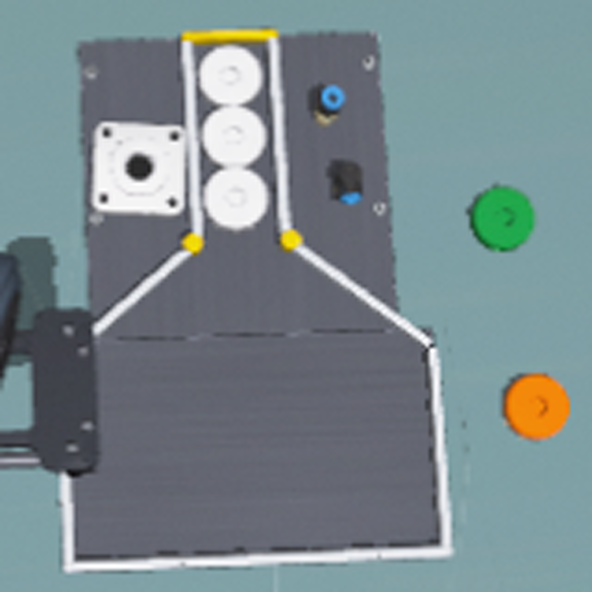

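Run:
```python
from h import *
for u,v in((235,198),(233,137),(231,75)): print(w2t(px2w('top',300+u/3.7,165+v/3.7,z=18)).round(1))
print(arm.finish_job())
```

```text
[26.6  1.8]
[65.4  0.7]
[105.4  -0.4]
the job is handed in; nothing more can be done
None
```

All three pistons are in the slot in single file, and the job is handed in at about 24 s of the 67 s allowed. I fed them one at a time: the middle one first, then the left, then the right. Each was pushed flat with two nearly shut fingertips.

- **Piston positions:** the last top picture puts the piston centres at tray x of about 27, 65 and 105 mm, with y within 2 mm of the slot's middle line. All are past the 20 mm mark and short of the 125 mm limit.
- **Other parts:** in the pictures the end cap, the fittings and both look-alikes are where they started. I never moved near the tape, spanner or oil bottle, but I did not re-measure them at the end.
- **Arm:** it ended up clear of the pistons, about 170 mm above the bench to the left of the tray. The forces reported during the pushes stayed around 2 N or less.
- **Disagreement:** the side camera places points about 3 to 8 mm off the top camera. I relied on the top camera, since the moves based on it worked out. The side view also shows all three pistons lying flat past the posts.

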